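Clear the squaring fixture and hold the square in its corner

ROBOT

A 7-joint arm with a two-finger parallel gripper is mounted at the origin on the work surface. World frame = base frame: x ahead of the robot, y to its left, z up, the work surface at z = 0. Lengths are in mm, angles in rad, forces in N, time in s.
With the tool pointing down it reaches from about 400 to 875 mm from the base axis. Payload 4.4 kg.
Tool frame: the origin (TCP) lies where the fingers leave the gripper's body, on its centre line; the fingertips stand 73 mm ahead of it and the grasp point (between the pads) lies 54 mm ahead of it; z points along the fingers, y is the line along which they close (so a half turn about z gives the same grasp; the last joint's range is limited). The gripper opens to 85 mm and grips with 20 to 120 N. Pads are 22 mm wide; open, the fingers measure 114 mm over their backs; the gripper's body (76 mm by 85 mm) begins 54 mm behind the grasp point. The pads swing forward as they close: fully open they stand 13 mm farther back than shut.
Start: joints at [1.085, 0.628, 0.038, 1.517, -0.027, 0.996, -0.02], TCP at [264.951, -593.564, 303.913] pointing down, gripper open.
Joint ranges: [-3.06, 3.06], [-0.37, 2.12], [-1.25, 1.32], [0.18, 2.47], [-1.1, 4.24], [0.23, 1.98], [-2.94, 2.94]. Speed limits (rad/s): [2.57, 2.57, 3.14, 3.14, 3.14, 3.14, 3.14].

INTERFACE

Orientations are given as [roll, pitch, yaw] about the fixed x, y, z axes, in that order (R = Rz(yaw) Ry(pitch) Rx(roll)).
In Python, from cell import ctrl gives the robot as it stands.
- The arm moves only by the tool send_rows, never from a script. Its argument "rows" is a list that holds one entry, the list of rows, each a list of 6 numbers: the shift along the tool's x, y, z in cm, then the turn, a rotation vector about the tool's x, y, z in rad. In form: [[[tx, ty, tz, wx, wy, wz], ...]]. A call has 1 to 10 rows; each row is the pose to reach, as a shift and turn from the pose commanded when the call began, along the tool's axes at that moment; what a row does not reach only later rows make up. A row lasts 1/10 s, in which the tool goes at most 50 mm and 8.59 degrees, less where a joint would pass 70% of its speed; a pose out of reach is approached as far as the arm can. A call with a gripper value outside its range is refused whole. "grip" is the closure in counts, from 0 (fully open) to 255 (shut), set as the call begins (left out, the last holds). The fingers move at their own pace and stop on an object; the grip force is fixed at half the most. Time passes only in rows, so rows that repeat a pose let the fingers close. It gives the time, the measured TCP pose, the force, the opening and the grip force at its end, in the units of the state.
- ctrl.read_state(): the state, without advancing time (a new reading comes with each control period).
- ctrl.get_image(name): name is "side" or "top"; returns a dict with "pixels" (384x512x3 uint8, red, green, blue), "fx", "fy", "cx", "cy" (pixels), "D" ([k1, k2, p1, p2, k3] as OpenCV has them; the pictures are not rectified), "extrinsics" (4x4, takes a point from camera to world coordinates). Camera axes: x right, y up, looking along -z (the intrinsics and any distortion apply to the point x, -y, -z); pixel columns grow to the right and rows downward; lengths in mm; the calibration is good to about 2 mm. A picture is of the moment at which its call begins. There is no depth.
- ctrl.finish_job(): hands the job in; it is judged then, once.
The state is a dict: "clock": time; "qpos": joint angles; "qd": joint speeds; "tau": joint torques, N m; "eef_pos": TCP position; "tool_rot": TCP orientation; "force": force on the tool from outside, world axes, zero at the start; "torque": the same for the moment, N m; "width": finger opening in mm; "gripper_force": force on a finger pad.
Only numpy, scipy, OpenCV 4.12 (cv2) and the standard library are available. Lean on these libraries where they do the work, as an engineer would, in place of code of your own. Each camera call takes 0.05 s, during which the arm holds its last target. There are 200 camera calls.

TASK

Two parts were left on the plate of the squaring fixture: put the red connector cap in the red bin and the brass contact in the blue bin. Then pick up the engineer's square, keep it upright, and press it firmly into the corner between plate and post until the underside of its stock is flush on the plate and its upright back edge is flush against the middle of the blue post, pointing straight at it. Finish while still gripping the square and pressing it against both, and leave the screwdriver, pin board and jar where they are.

Things in the scene. Friction and masses are not known exactly. Their poses are not given: they have to be found in the camera images.
- fixture: Squaring fixture, fixed, rigid: aluminium plate 180 x 140 mm (x, y), its top 21 mm above the bench, bearing a blue post 40 x 40 mm, 85 mm tall above the plate. Origin on the bench under the plate's centre; x points from the free part of the plate to the post, z up. The post spans x 40 to 80 mm, y -20 to 20 mm; its working face looks to -x.
- corner (a point): The corner to press into: on the plate's top, at the foot of the post's working face, in the middle of its width (fixture x = 40 mm, y = 0, z = 21 mm). Axes as the fixture's: +x goes into the post, -z into the plate.
- square_grip (a point): Mid-blade of the loose engineer's square (0.25 kg) standing on its stock: 82 mm above its underside, 20 mm behind its flat back face; grip here from above across y. Dark stock 100 x 26 x 20 mm (x, y, z); steel blade 40 mm (x) by 10 mm thick (y), upright at the stock's +x end, top at 110 mm. z up; +x towards the back face, which blade edge and stock end share.
- square_heel (a point): Outer corner of the square: the bottom of its back face, mid-thickness (20 mm in +x and 82 mm below square_grip). Same axes as square_grip. It belongs at the corner, with x axes parallel.
- cap_center (a point): Red round connector cap with black face, standing on the plate, loose, about 60 g: 40 mm tall, 34 mm diameter with a 38 mm flange on its lowest 6 mm. The point is its centre, half-way up (20 mm above its underside).
- contact_center (a point): Brass turned contact, standing on the plate, loose, about 60 g: 36 mm tall, 18 mm diameter with a 24 mm flange on its lowest 8 mm. The point is its centre, half-way up (18 mm above its underside).
- red_bin: Red open bin fixed to the bench, 120 x 120 x 45 mm, walls 4 mm, floor about 5 mm thick. Origin at the centre of its underside, z up.
- blue_bin: Blue open bin fixed to the bench, same size as the red one; origin likewise.
- driver: Screwdriver with a green handle, 160 mm long, lying on the bench: bystander. Origin under its middle.
- pinboard: Wooden board 90 x 220 x 26 mm with rows of copper pins: bystander. Origin under its centre.
- jar: Small amber jar with black cap, 50 mm diameter, 70 mm tall: bystander. Origin under its centre.
Not all that is in view belongs to the job. Of the things shaped like the part that bears contact_center, the brass one is meant.

How it is judged:
By the outcome, as a careful person would: the job done as asked, in the order asked, and still so for the second after the job is handed in, while the arm keeps its last pose, push and grip.
It also fails if it takes over 72 s, if anything falls off the work surface, if the arm or the gripper's body presses on something with over 40 N, if the wrist force passes 120 N, or if a joint passes its speed limit or range.

## Working session

There is one attempt and no reset: what is moved stays moved. The work goes in short steps, Python scripts to look and compute and a tool call to move; the robot and the scene stay as the last step left them, time stands still between calls to the robot, and variables do not carry over. Pictures are saved under pics/ and viewed, at most 10 in all, crops included, and the job is handed in when it is done.

Besides the shell and the picture viewer there is one more tool, called after ">>>" as name(argument=value, ...), one argument or row to a line, values as JSON. send_rows: Moves the arm, as the interface text tells. Its arguments: {"type":"object","properties":{"rows":{"type":"array","items":{"type":"array","items":{"type":"array","items":{"type":"number"}}}},"grip":{"type":"number"}},"required":["rows"]}

```bash
mkdir -p pics
cat > h.py <<'E'
import numpy as np, cv2, pickle
from cell import ctrl
def snap(n,tag):
    im=ctrl.get_image(n); pickle.dump(im,open(f'{tag}.pkl','wb')); return im
def load(tag): return pickle.load(open(f'{tag}.pkl','rb'))
def K(im): return np.array([[im['fx'],0,im['cx']],[0,im['fy'],im['cy']],[0,0,1.]])
def ray(im,u,v):
    p=cv2.undistortPoints(np.array([[[u,v]]],float),K(im),np.array(im['D'],float))[0,0]
    E=np.array(im['extrinsics']); d=E[:3,:3]@np.array([p[0],-p[1],-1]); return E[:3,3],d
def atz(im,u,v,z):
    o,d=ray(im,u,v); return o+d*(z-o[2])/d[2]
def proj(im,P):
    E=np.array(im['extrinsics']); c=(np.atleast_2d(P)-E[:3,3])@E[:3,:3]; c=c*[1,-1,-1]
    return cv2.projectPoints(c,np.zeros(3),np.zeros(3),K(im),np.array(im['D'],float))[0][:,0]
def save(im,f,box=None,s=1):
    a=im['pixels'][:,:,::-1]
    if box: a=a[box[1]:box[3],box[0]:box[2]]
    cv2.imwrite(f,cv2.resize(a,None,fx=s,fy=s,interpolation=cv2.INTER_CUBIC))
E
python3 - <<'E'
from h import *
a=snap('top','t0');b=snap('side','s0')
save(a,'pics/t0.png',s=1.56);save(b,'pics/s0.png',s=1.56)
for i in(a,b): print(np.round(i['extrinsics'],3),i['fx'],i['cx'],i['cy'],i['D'])
print(ctrl.read_state())
E
```

```text
[[-2.00000e-03  9.80000e-01 -2.01000e-01  3.50836e+02]
 [-1.00000e+00 -2.00000e-03  3.00000e-03  2.98830e+01]
 [ 2.00000e-03  2.01000e-01  9.80000e-01  1.23302e+03]
 [ 0.00000e+00  0.00000e+00  0.00000e+00  1.00000e+00]] 395.29914176401354 260.3625909206526 184.60200782949232 [-0.01058882  0.          0.          0.          0.        ]
[[-8.25000e-01  3.91000e-01 -4.09000e-01  2.14061e+02]
 [-5.66000e-01 -5.50000e-01  6.14000e-01  5.91371e+02]
 [ 1.60000e-02  7.38000e-01  6.75000e-01  6.89954e+02]
 [ 0.00000e+00  0.00000e+00  0.00000e+00  1.00000e+00]] 398.4824926311941 261.8643470801277 187.480921363306 [-0.0546572  0.         0.         0.         0.       ]
{'clock': 0.1, 'qpos': array([ 1.08523163,  0.62924146,  0.0384728 ,  1.51824805, -0.02699198,
        0.99630242, -0.02000094]), 'qd': array([ 0.00115024, -0.0017679 ,  0.0009308 , -0.0026497 ,  0.00035417,
       -0.00209225, -0.00047398]), 'tau': array([ 4.44885576e-03, -5.64528751e+01,  1.23116311e+00, -1.93971705e+01,
        1.12747896e-02,  5.43614093e-03,  5.48794537e-05]), 'eef_pos': array([ 264.74470332, -593.17453756,  303.09572792]), 'tool_rot': array([-3.13991254e+00,  3.90292249e-05,  4.19745928e-01]), 'force': array([ 0.34562317,  0.49390328, -0.42768159]), 'torque': array([-0.01640877, -0.019403  ,  0.01782078]), 'gripper_force': 0.0, 'width': 85.42440234056974}
```

View pics/t0.png

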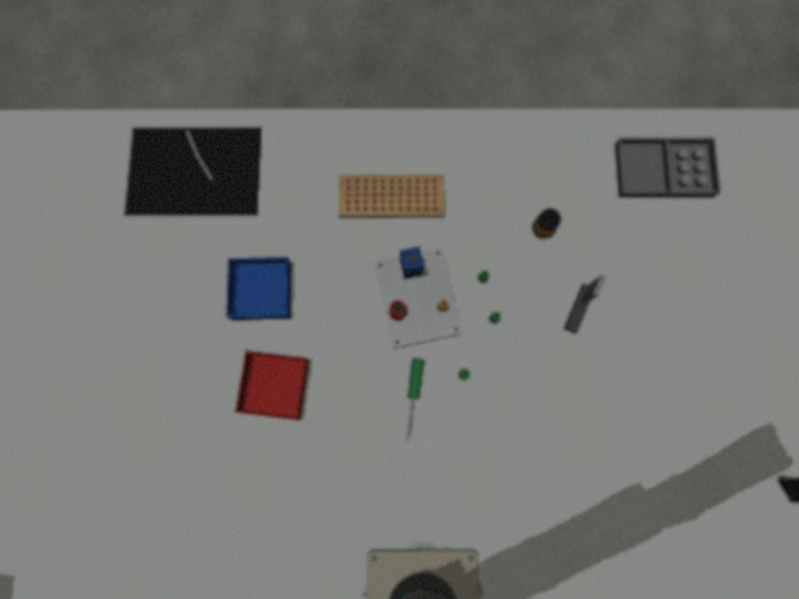

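View pics/s0.png

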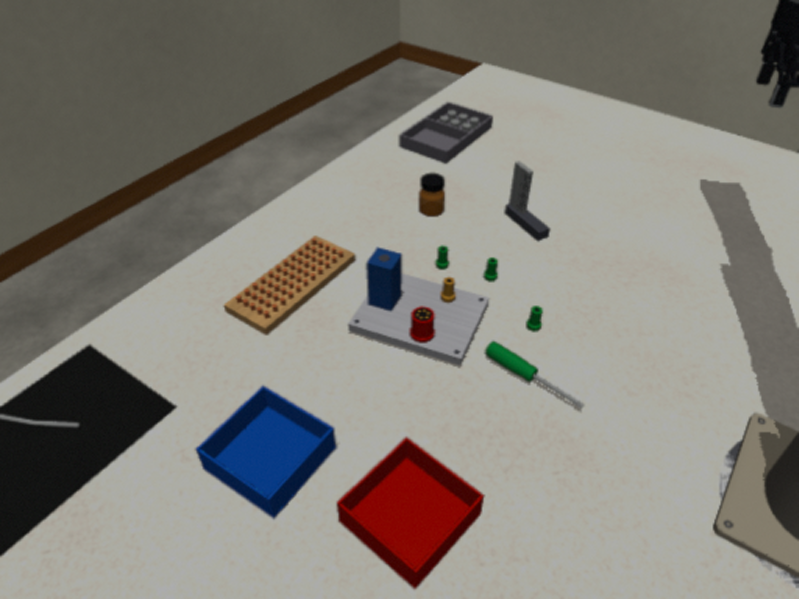

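Top view (1.56×): cap at (398,310), brass contact at (443,306), with green look-alikes at (483,277), (495,317) and (464,374). The square is at (583,305), the post at (411,262), the red bin at (273,385) and the blue bin at (260,289). By the description I choose the brass part on the plate. I'll check that in a close crop of the side view, with a top crop for measuring.

Run:
```python
from h import *
a=load('t0');b=load('s0')
# top: native crop 230..400 x 150..230 ; side 215..360 x 95..240
A=cv2.resize(a['pixels'][150:230,230:400,::-1],None,fx=4.7,fy=4.7,interpolation=cv2.INTER_CUBIC)
cv2.imwrite('pics/t1.png',cv2.convertScaleAbs(A,alpha=1.5))
B=cv2.resize(b['pixels'][95:240,215:375,::-1],None,fx=4,fy=4,interpolation=cv2.INTER_CUBIC)
cv2.imwrite('pics/s1.png',cv2.convertScaleAbs(B,alpha=1.3))
```

```text
(no output)
```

View pics/t1.png

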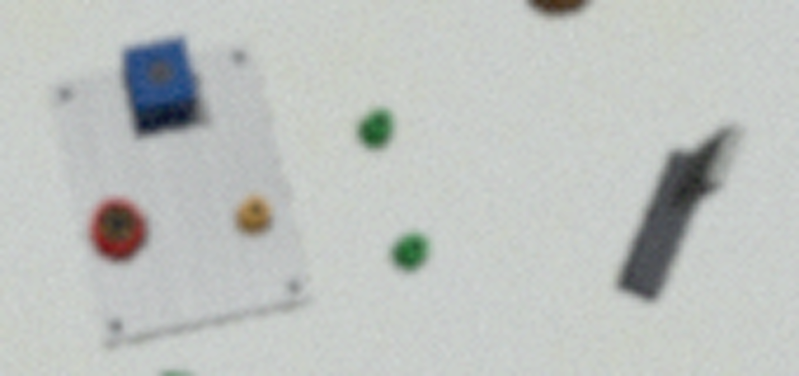

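View pics/s1.png

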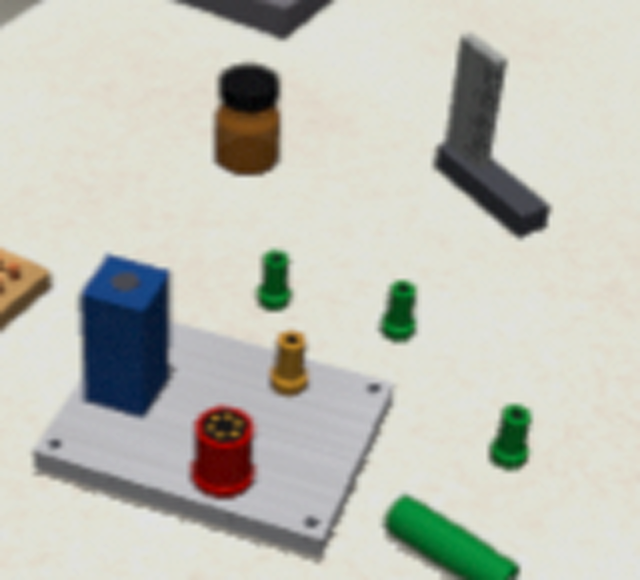

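The crops confirm the brass part on the plate (side crop 290,341; top crop 256,211), and all the green ones stand on the bench. The cap face is at (224,427) in the side crop and (118,222) in the top crop. Next I'll fit the poses from the corners I read off both views.

```bash
cat > fit.py <<'E'
from h import *
from scipy.optimize import least_squares
t=load('t0');s=load('s0')
def n(p,sc,ox,oy): return [(p[0]+.5)/sc-.5+ox,(p[1]+.5)/sc-.5+oy]
T=lambda *p:(t,n(p,4.7,230,150)); S=lambda *p:(s,n(p,4,215,95))
def fit(obs,x0):
    def w(x,P): c,q=np.cos(x[2]),np.sin(x[2]); return np.array([x[0]+c*P[0]-q*P[1],x[1]+q*P[0]+c*P[1],P[2]])
    def r(x): return np.concatenate([proj(o[0],w(x,P))[0]-o[1] for P,o in obs])
    R=least_squares(r,x0,loss='soft_l1'); print(np.round(R.x,3)); print(np.round(r(R.x).reshape(-1,2),1).tolist()); return R.x
if __name__=='__main__':
    print('fixture');fit([((-90,70,21),T(105,335)),((-90,-70,21),T(308,297)),((90,70,21),T(53,85)),((90,-70,21),T(258,45)),
     ((80,20,106),T(123,47)),((80,-20,106),T(184,39)),((40,-20,106),T(194,97)),((40,20,106),T(133,107)),
     ((90,70,21),S(37,456)),((-90,70,21),S(323,543)),((-90,-70,21),S(392,388)),((80,20,106),S(83,295)),((80,-20,106),S(108,257)),((40,-20,106),S(169,269)),((40,20,106),S(145,304)),((40,20,21),S(140,413)),((40,-20,21),S(168,370))],[600,0,.2])
    print('square heel');fit([((-100,13,20),T(619,284)),((-100,-13,20),T(657,296)),((0,13,20),T(672,152)),((-40,-5,110),T(735,165)),((0,0,110),T(737,127)),
     ((-100,13,20),S(522,215)),((-100,-13,20),S(549,208)),((0,13,20),S(437,150)),((0,5,110),S(463,37)),((-40,-5,110),S(506,60)),((-40,5,110),S(496,66)),((-100,13,0),S(521,236)),((0,13,0),S(437,168))],[600,-300,-.4])
    print('cap');fit([((0,0,61),T(118,222)),((0,0,61),S(224,427))],[600,0,0])
    print('contact');fit([((0,0,57),T(257,209)),((0,0,57),S(291,341))],[600,0,0])
    for nm,u,v in(('red',274,385),('blue',260,289)): print(nm,atz(t,(u+.5)/1.56-.5,(v+.5)/1.56-.5,45))
    print('sidecheck',[atz(s,(u+.5)/1.56-.5,(v+.5)/1.56-.5,45) for u,v in((411,508),(266,442))])
E
python3 fit.py
```

```text
fixture
[5.82193e+02 4.82600e+00 2.08000e-01]
[[-0.7, 1.9], [0.5, 0.5], [-1.3, -0.6], [-1.7, -1.0], [-0.3, 0.2], [-0.0, -0.8], [0.8, -0.3], [0.4, 0.4], [-1.1, -1.8], [-0.4, -0.8], [0.8, -1.2], [-0.8, -0.7], [0.3, -1.1], [0.6, 0.2], [-0.3, 1.6], [1.1, 1.3], [0.6, 1.7]]
square heel
[ 6.04304e+02 -3.40953e+02 -4.38000e-01]
[[0.3, -0.2], [-0.0, 0.7], [0.9, -0.8], [-3.0, 4.8], [-0.1, -0.1], [0.2, 0.4], [0.6, -0.5], [-0.1, -1.1], [-0.5, -0.0], [0.4, -0.1], [0.1, -0.7], [-0.6, 0.8], [-0.8, -0.0]]
cap
[552.97  44.73   0.  ]
[[-0.4, 0.2], [0.1, -0.4]]
contact
[562.671 -44.198   0.   ]
[[-0.5, -0.1], [0.3, -0.4]]
red [406.51766441 279.35483738  45.        ]
blue [593.28512251 314.46384239  45.        ]
sidecheck [array([400.25509716, 297.71319956,  45.        ]), array([593.78383471, 327.49780263,  45.        ])]
```

```bash
cat > go.py <<'E'
import sys
from h import *
from scipy.spatial.transform import Rotation as R
def go(x,y,z,yaw):
    st=ctrl.read_state(); p=st['eef_pos']; r=st['tool_rot']
    A=R.from_euler('xyz',r); B=R.from_euler('xyz',[np.pi,0,yaw])
    print('shift cm',np.round(A.inv().apply(np.array([x,y,z])-p)/10,2),'rot',np.round((A.inv()*B).as_rotvec(),3),'| t',round(st['clock'],2),'p',np.round(p,1),'yaw',np.round(r,3),'F',np.round(st['force'],1),'w',round(st['width'],1))
if __name__=='__main__': go(*map(float,sys.argv[1:]))
E
python3 go.py 553 45 250 .208
```

```text
shift cm [ 52.33 -46.52   5.39] rot [-0.002  0.     0.212] | t 0.1 p [ 264.7 -593.2  303.1] yaw [-3.14  0.    0.42] F [ 0.3  0.5 -0.4] w 85.4
```

>>> send_rows(
  rows=[
    [[52.3,-46.5,5.4,0,0,0.212],[52.3,-46.5,5.4,0,0,0.212],[52.3,-46.5,5.4,0,0,0.212],[52.3,-46.5,5.4,0,0,0.212],[52.3,-46.5,5.4,0,0,0.212],[52.3,-46.5,5.4,0,0,0.212],[52.3,-46.5,5.4,0,0,0.212],[52.3,-46.5,5.4,0,0,0.212],[52.3,-46.5,5.4,0,0,0.212],[52.3,-46.5,5.4,0,0,0.212]],
  ],
  grip=0,
)

```text
clock: 1.1
eef_pos: [470.6, -137.3, 265.2]
tool_rot: [-3.142, 0.0, 0.208]
force: [1.8, -0.4, -0.2]
width: 85.5
gripper_force: 0.0
```

```bash
python3 go.py 553 45 170 .208
```

```text
shift cm [ 11.83 -16.14   9.52] rot [-0.  0. -0.] | t 1.1 p [ 470.6 -137.3  265.2] yaw [-3.142  0.     0.208] F [ 1.8 -0.4 -0.2] w 85.5
```

>>> send_rows(
  rows=[
    [[11.0,-15.2,9.0,0,0,0],[11.0,-15.2,9.0,0,0,0],[11.0,-15.2,9.0,0,0,0],[11.0,-15.2,9.0,0,0,0],[11.0,-15.2,9.0,0,0,0],[11.0,-15.2,9.0,0,0,0],[11.0,-15.2,9.0,0,0,0],[11.0,-15.2,9.0,0,0,0]],
  ],
)

```text
clock: 1.9
eef_pos: [546.2, 29.9, 176.1]
tool_rot: [3.14, -0.0, 0.205]
force: [-0.6, 0.5, 1.0]
width: 85.6
gripper_force: 0.0
```

Run:
```python
from go import *
go(553,45,99,.208)
b=snap('side','s2');t=snap('top','t2')
B=cv2.resize(b['pixels'][95:240,200:360,::-1],None,fx=3,fy=3,interpolation=cv2.INTER_CUBIC)
T=cv2.resize(t['pixels'][130:230,220:320,::-1],None,fx=3.2,fy=3.2,interpolation=cv2.INTER_CUBIC)
T=cv2.copyMakeBorder(T,0,B.shape[0]-T.shape[0],0,0,cv2.BORDER_CONSTANT)
cv2.imwrite('pics/s2.png',cv2.convertScaleAbs(np.hstack([B,T])[:, :800],alpha=1.4))
```

```text
shift cm [ 0.97 -1.35  7.71] rot [ 0.001 -0.    -0.003] | t 1.9 p [546.2  29.9 176.1] yaw [ 3.14  -0.     0.205] F [-0.6  0.5  1. ] w 85.6
```

View pics/s2.png

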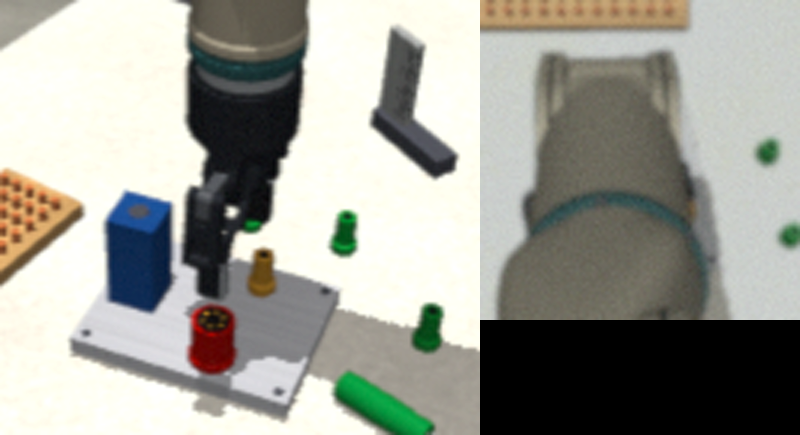

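The gripper hovers slightly to the −y side of the cap (cap face at 212,318 in the crop), as the numbers predict. I'll shift over it, go down and grip.

>>> send_rows(
  rows=[
    [[0.97,-1.4,0,0,0,0],[0.97,-1.4,0,0,0,0],[0.97,-1.4,0,0,0,0],[0.97,-1.4,3,0,0,0],[0.97,-1.4,5,0,0,0],[0.97,-1.4,6.5,0,0,0],[0.97,-1.4,7.5,0,0,0],[0.97,-1.4,7.5,0,0,0],[0.97,-1.4,7.5,0,0,0]],
  ],
)

```text
clock: 2.9
eef_pos: [553.2, 47.8, 100.7]
tool_rot: [3.141, -0.0, 0.208]
force: [0.3, -0.9, -0.4]
width: 85.4
gripper_force: 0.0
```

```bash
python3 go.py 553 45 99 .208
```

```text
shift cm [-0.08  0.27  0.17] rot [ 0. -0. -0.] | t 2.9 p [553.2  47.8 100.7] yaw [ 3.141 -0.     0.208] F [ 0.3 -0.9 -0.4] w 85.4
```

>>> send_rows(
  rows=[
    [[0,0.27,0,0,0,0],[0,0.27,0,0,0,0],[0,0.27,0,0,0,0],[0,0.27,0,0,0,0],[0,0.27,0,0,0,0],[0,0.27,0,0,0,0],[0,0.27,0,0,0,0],[0,0.27,0,0,0,0],[0,0.27,0,0,0,0],[0,0.27,0,0,0,0]],
  ],
  grip=255,
)

```text
clock: 3.9
eef_pos: [553.9, 45.2, 101.2]
tool_rot: [3.141, -0.001, 0.208]
force: [-0.5, 0.6, 5.3]
width: 32.6
gripper_force: 59.4
```

```bash
python3 go.py 405 283 200 .208
```

```text
shift cm [ -9.66 -26.34  -9.9 ] rot [ 0.    -0.001 -0.   ] | t 3.9 p [553.9  45.2 101.2] yaw [ 3.141e+00 -1.000e-03  2.080e-01] F [-0.5  0.6  5.3] w 32.6
```

>>> send_rows(
  rows=[
    [[0,0,-5,0,0,0],[0,0,-9.5,0,0,0],[-1.5,-4,-9.9,0,0,0],[-3,-8,-9.9,0,0,0],[-4.5,-12,-9.9,0,0,0],[-6,-16,-9.9,0,0,0],[-7.5,-20,-9.9,0,0,0],[-9,-24,-9.9,0,0,0],[-9.7,-26.3,-9.9,0,0,0],[-9.7,-26.3,-9.9,0,0,0]],
  ],
)

```text
clock: 4.9
eef_pos: [401.8, 286.7, 199.3]
tool_rot: [-3.139, 0.001, 0.215]
force: [0.7, 1.1, -1.4]
width: 32.8
gripper_force: 59.7
```

```bash
python3 go.py 405 283 97 .208
```

```text
shift cm [ 0.25  0.45 10.23] rot [-0.002  0.001  0.007] | t 4.9 p [401.8 286.7 199.3] yaw [-3.139e+00  1.000e-03  2.150e-01] F [ 0.7  1.1 -1.4] w 32.8
```

>>> send_rows(
  rows=[
    [[0,0.2,0,0,0,0],[0,0.2,3,0,0,0],[0,0.2,6,0,0,0],[0,0.2,8.5,0,0,0],[0,0.2,10.0,0,0,0],[0,0.2,10.2,0,0,0],[0,0.2,10.2,0,0,0],[0,0.2,10.2,0,0,0]],
  ],
)

```text
clock: 5.7
eef_pos: [405.7, 280.2, 98.2]
tool_rot: [-3.141, -0.001, 0.207]
force: [0.4, 0.1, 0.2]
width: 32.7
gripper_force: 59.7
```

>>> send_rows(
  rows=[
    [[0,0,0,0,0,0],[0,0,0,0,0,0],[0,0,0,0,0,0],[0,0,0,0,0,0],[0,0,0,0,0,0],[0,0,-5,0,0,0],[0,0,-9,0,0,0],[0,0,-10,0,0,0]],
  ],
  grip=105,
)

```text
clock: 6.5
eef_pos: [406.4, 281.5, 200.7]
tool_rot: [-3.139, -0.005, 0.208]
force: [0.3, 0.1, -0.2]
width: 50.1
gripper_force: 0.0
```

```bash
python3 go.py 562.7 -44.2 200 .208
```

```text
shift cm [8.590e+00 3.509e+01 3.000e-02] rot [-0.002 -0.005 -0.   ] | t 6.5 p [406.4 281.5 200.7] yaw [-3.139 -0.005  0.208] F [ 0.3  0.1 -0.2] w 50.1
```

>>> send_rows(
  rows=[
    [[1.2,5,0,0,0,0],[2.4,10,0,0,0,0],[3.6,15,0,0,0,0],[4.8,20,0,0,0,0],[6,25,0,0,0,0],[7.3,30,0,0,0,0],[8.5,34.5,0,0,0,0],[8.6,35.1,0,0,0,0],[8.6,35.1,0,0,0,0],[8.6,35.1,0,0,0,0]],
  ],
  grip=85,
)

```text
clock: 7.5
eef_pos: [560.5, -43.5, 196.9]
tool_rot: [-3.14, 0.001, 0.209]
force: [-0.4, 0.5, -0.2]
width: 57.2
gripper_force: 0.0
```

Run:
```python
from go import *
go(562.7,-44.2,99,.208)
b=snap('side','s3');B=b['pixels'][95:384,200:360,::-1]
cv2.imwrite('pics/s3.png',cv2.convertScaleAbs(cv2.resize(B,None,fx=2,fy=2,interpolation=cv2.INTER_CUBIC),alpha=1.4))
```

```text
shift cm [0.22 0.14 9.79] rot [-0.002  0.001  0.001] | t 7.5 p [560.5 -43.5 196.9] yaw [-3.14e+00  1.00e-03  2.09e-01] F [-0.4  0.5 -0.2] w 57.2
```

View pics/s3.png

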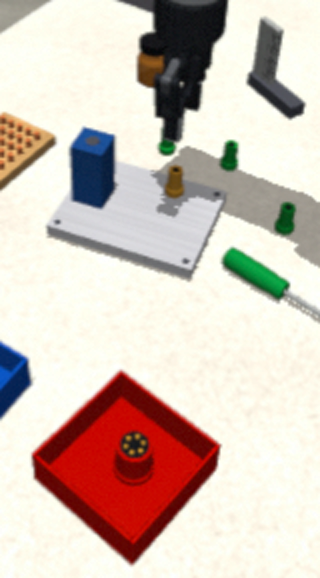

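The cap stands in the red bin (133,445). The gripper is above the brass contact (175,178), so I'll descend and grip.

>>> send_rows(
  rows=[
    [[0.22,0.14,2,0,0,0],[0.22,0.14,4,0,0,0],[0.22,0.14,6,0,0,0],[0.22,0.14,8,0,0,0],[0.22,0.14,9.2,0,0,0],[0.22,0.14,9.7,0,0,0],[0.22,0.14,9.7,0,0,0],[0.22,0.14,9.7,0,0,0]],
  ],
)

```text
clock: 8.35
eef_pos: [564.3, -45.6, 101.1]
tool_rot: [3.141, -0.001, 0.208]
force: [-0.5, 0.2, 0.7]
width: 56.7
gripper_force: 0.0
```

>>> send_rows(
  rows=[
    [[0,0,0,0,0,0],[0,0,0,0,0,0],[0,0,0,0,0,0],[0,0,0,0,0,0],[0,0,0,0,0,0],[0,0,0,0,0,0],[0,0,0,0,0,0],[0,0,0,0,0,0],[0,0,0,0,0,0],[0,0,0,0,0,0]],
  ],
  grip=255,
)

```text
clock: 9.35
eef_pos: [564.7, -46.1, 102.0]
tool_rot: [3.141, -0.002, 0.208]
force: [-1.6, 0.0, 9.9]
width: 16.8
gripper_force: 63.0
```

```bash
python3 go.py 593 318 230 .208
```

```text
shift cm [ 10.3  -35.04 -12.79] rot [ 0.    -0.002 -0.   ] | t 9.35 p [564.7 -46.1 102. ] yaw [ 3.141e+00 -2.000e-03  2.080e-01] F [-1.6  0.   9.9] w 16.8
```

>>> send_rows(
  rows=[
    [[0,0,-5,0,0,0],[0,0,-10,0,0,0],[0.5,-2,-12.8,0,0,0],[2,-6.5,-12.8,0,0,0],[3.3,-11,-12.8,0,0,0],[4.6,-15.5,-12.8,0,0,0],[5.9,-20,-12.8,0,0,0],[7.2,-24.5,-12.8,0,0,0],[8.5,-29,-12.8,0,0,0],[9.8,-33.5,-12.8,0,0,0]],
  ],
)

```text
clock: 10.35
eef_pos: [590.4, 303.8, 228.6]
tool_rot: [3.142, -0.0, 0.208]
force: [0.1, -0.2, -0.8]
width: 16.6
gripper_force: 62.5
```

>>> send_rows(
  rows=[
    [[0.5,-1.5,0,0,0,0],[0.5,-1.5,0,0,0,0],[0.5,-1.5,0,0,0,0],[0.5,-1.5,0,0,0,0]],
  ],
)

```text
clock: 10.75
eef_pos: [593.0, 314.7, 228.5]
tool_rot: [3.14, 0.0, 0.205]
force: [0.5, -0.4, -0.4]
width: 16.7
gripper_force: 62.5
```

```bash
python3 go.py 593 318 99 .208
```

```text
shift cm [ 0.07 -0.35 12.95] rot [ 0.002  0.    -0.003] | t 10.75 p [593.  314.7 228.5] yaw [3.14  0.    0.205] F [ 0.5 -0.4 -0.4] w 16.7
```

>>> send_rows(
  rows=[
    [[0,-0.2,3,0,0,0],[0,-0.2,6,0,0,0],[0,-0.2,9,0,0,0],[0,-0.2,11.5,0,0,0],[0,-0.2,12.8,0,0,0],[0,-0.2,12.8,0,0,0],[0,-0.2,12.8,0,0,0]],
  ],
)

```text
clock: 11.45
eef_pos: [592.9, 319.0, 101.4]
tool_rot: [3.142, -0.001, 0.207]
force: [-0.1, 0.9, -0.5]
width: 16.7
gripper_force: 62.5
```

>>> send_rows(
  rows=[
    [[0,0,0,0,0,0],[0,0,0,0,0,0],[0,0,0,0,0,0],[0,0,0,0,0,0],[0,0,0,0,0,0],[0,0,-5,0,0,0],[0,0,-10,0,0,0],[0,0,-15,0,0,0],[0,0,-16,0,0,0]],
  ],
  grip=140,
)

```text
clock: 12.35
eef_pos: [594.9, 320.9, 267.5]
tool_rot: [-3.138, -0.011, 0.208]
force: [0.8, -0.0, 0.5]
width: 38.4
gripper_force: 0.0
```

Run:
```python
from go import *
c,s=np.cos(-.438),np.sin(-.438)
print(604.3-20*c,-341-20*s)
go(604.3-20*c,-341-20*s,270,-.438)
```

```text
586.1879653584109 -332.51741777865504
shift cm [-14.32  63.76  -0.63] rot [-0.007 -0.01   0.646] | t 12.35 p [594.9 320.9 267.5] yaw [-3.138 -0.011  0.208] F [ 0.8 -0.   0.5] w 38.4
```

>>> send_rows(
  rows=[
    [[-14.3,63.8,-0.6,0,0,0.646],[-14.3,63.8,-0.6,0,0,0.646],[-14.3,63.8,-0.6,0,0,0.646],[-14.3,63.8,-0.6,0,0,0.646],[-14.3,63.8,-0.6,0,0,0.646],[-14.3,63.8,-0.6,0,0,0.646],[-14.3,63.8,-0.6,0,0,0.646],[-14.3,63.8,-0.6,0,0,0.646],[-14.3,63.8,-0.6,0,0,0.646],[-14.3,63.8,-0.6,0,0,0.646]],
  ],
)

```text
clock: 13.35
eef_pos: [585.2, -182.1, 264.7]
tool_rot: [-3.141, 0.0, -0.438]
force: [0.8, -0.1, -0.5]
width: 38.1
gripper_force: 0.0
```

Run:
```python
from go import *
go(586.2,-332.5,240,-.438)
b=snap('side','s4');t=snap('top','t4')
A=cv2.resize(b['pixels'][230:384,80:320,::-1],None,fx=1.6,fy=1.6)
B=cv2.resize(b['pixels'][95:165,305:365,::-1],None,fx=6,fy=6,interpolation=cv2.INTER_CUBIC)
C=np.zeros((420,B.shape[1]+A.shape[1],3),np.uint8);C[:B.shape[0],:B.shape[1]]=B;C[:A.shape[0],B.shape[1]:]=A
cv2.imwrite('pics/s4.png',cv2.convertScaleAbs(C,alpha=1.4))
```

```text
shift cm [ 6.47 13.58  2.47] rot [-0.  0. -0.] | t 13.35 p [ 585.2 -182.1  264.7] yaw [-3.141  0.    -0.438] F [ 0.8 -0.1 -0.5] w 38.1
```

View pics/s4.png

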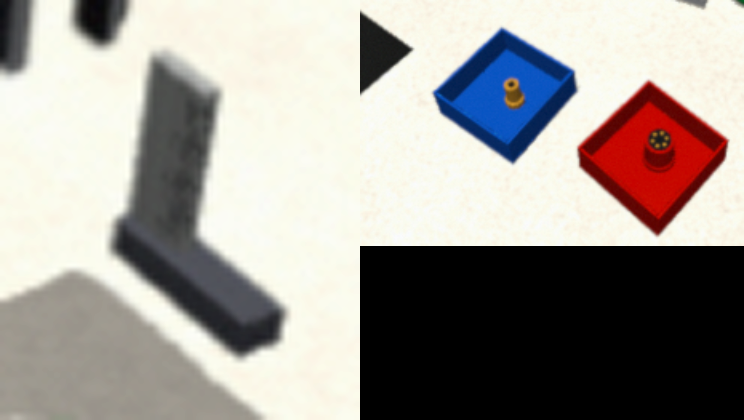

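Brass contact in the blue bin (512,90), cap in the red bin (658,143), square undisturbed. I'll refine the square fit using this sharper crop.

Run:
```python
from fit import *
from go import go
Z=lambda *p:(s,n(p,6,305,95))
x=fit([((-100,13,20),T(619,284)),((-100,-13,20),T(657,296)),((0,13,20),T(672,152)),((0,0,110),T(737,127)),
 ((-100,13,20),Z(241,322)),((-100,-13,20),Z(285,312)),((0,13,20),Z(114,220)),((0,5,110),Z(151,56)),((-40,-5,110),Z(220,90)),((-40,5,110),Z(209,98)),((0,-5,110),Z(163,47)),((-100,13,0),Z(242,356)),((-100,-13,0),Z(279,341)),((0,13,0),Z(112,250))],[600,-340,-.4])
go(x[0]-20*np.cos(x[2]),x[1]-20*np.sin(x[2]),240,x[2])
```

```text
[ 6.04648e+02 -3.40392e+02 -4.32000e-01]
[[0.3, -0.3], [-0.0, 0.7], [0.7, -0.9], [-0.3, -0.2], [0.6, 0.6], [0.3, -0.5], [0.1, -0.1], [-0.1, -0.0], [0.2, -0.1], [-0.8, -0.5], [0.7, 0.6], [-0.7, 0.6], [0.2, 0.3], [-0.4, 0.4]]
shift cm [ 6.42 12.56  2.63] rot [ 0.007 -0.003 -0.019] | t 13.45 p [ 583.5 -190.8  265.3] yaw [ 3.135e+00 -3.000e-03 -4.510e-01] F [-0.6 -1.6 -0.1] w 38.3
```

>>> send_rows(
  rows=[
    [[2,4,1,0,0,0],[4,8,2,0,0,0],[6.3,12.4,2.6,0,0,0],[6.3,12.4,2.6,0,0,0],[6.3,12.4,2.6,0,0,0],[6.3,12.4,2.6,0,0,0],[6.3,12.4,2.6,0,0,0]],
  ],
  grip=85,
)

```text
clock: 14.15
eef_pos: [590.8, -317.1, 239.1]
tool_rot: [-3.14, 0.0, -0.436]
force: [-0.6, 0.4, 0.3]
width: 56.8
gripper_force: 0.0
```

```bash
python3 go.py 586.5 -332 136 -.433
```

```text
shift cm [ 0.24  1.55 10.3 ] rot [-0.001  0.    -0.003] | t 14.15 p [ 590.8 -317.1  239.1] yaw [-3.14   0.    -0.436] F [-0.6  0.4  0.3] w 56.8
```

>>> send_rows(
  rows=[
    [[0.24,1.55,0,0,0,-0.003],[0.24,1.55,0,0,0,-0.003],[0.24,1.55,2,0,0,-0.003],[0.24,1.55,3,0,0,-0.003],[0.24,1.55,3,0,0,-0.003],[0.24,1.55,3,0,0,-0.003]],
  ],
)

```text
clock: 14.75
eef_pos: [585.7, -334.4, 209.1]
tool_rot: [3.142, 0.0, -0.435]
force: [-0.3, 0.2, 0.4]
width: 56.9
gripper_force: 0.0
```

```bash
python3 go.py 586.5 -332 136 -.433
```

```text
shift cm [-0.03 -0.25  7.31] rot [ 0.     0.    -0.002] | t 14.75 p [ 585.7 -334.4  209.1] yaw [ 3.142  0.    -0.435] F [-0.3  0.2  0.4] w 56.9
```

>>> send_rows(
  rows=[
    [[0,-0.25,2,0,0,-0.002],[0,-0.25,4,0,0,-0.002],[0,-0.25,6,0,0,-0.002],[0,-0.25,7.2,0,0,-0.002],[0,-0.25,7.2,0,0,-0.002],[0,-0.25,7.2,0,0,-0.002],[0,-0.25,7.2,0,0,-0.002]],
  ],
)

```text
clock: 15.45
eef_pos: [587.5, -332.6, 138.4]
tool_rot: [3.141, -0.002, -0.433]
force: [0.4, 0.4, 0.8]
width: 57.0
gripper_force: 0.0
```

>>> send_rows(
  rows=[
    [[0,0,0,0,0,0],[0,0,0,0,0,0],[0,0,0,0,0,0],[0,0,0,0,0,0],[0,0,0,0,0,0],[0,0,0,0,0,0],[0,0,0,0,0,0],[0,0,0,0,0,0],[0,0,0,0,0,0],[0,0,0,0,0,0]],
  ],
  grip=255,
)

```text
clock: 16.45
eef_pos: [587.1, -332.2, 137.5]
tool_rot: [-3.142, -0.001, -0.433]
force: [1.1, -0.7, 5.2]
width: 9.7
gripper_force: 59.3
```

```bash
python3 go.py 586.5 -332 240 -.433
```

```text
shift cm [-5.000e-02  1.000e-02 -1.025e+01] rot [-0.    -0.001 -0.   ] | t 16.45 p [ 587.1 -332.2  137.5] yaw [-3.142e+00 -1.000e-03 -4.330e-01] F [ 1.1 -0.7  5.2] w 9.7
```

>>> send_rows(
  rows=[
    [[0,0,-1,0,0,0],[0,0,-3,0,0,0],[0,0,-6,0,0,0],[0,0,-9,0,0,0],[0,0,-10,0,0,0],[0,0,-10,0,0,0],[0,0,-10,0,0,0]],
  ],
)

```text
clock: 17.15
eef_pos: [585.9, -331.4, 235.5]
tool_rot: [-3.141, 0.003, -0.433]
force: [-0.2, 0.3, -3.1]
width: 9.5
gripper_force: 58.5
```

```bash
cat > sil.py <<'E'
from h import *
from scipy.optimize import minimize
def avg(name,k=6):
    ims=[ctrl.get_image(name) for _ in range(k)]; im=ims[0]; im['f']=np.mean([i['pixels'] for i in ims],0); return im
def mask(im,box,kind):
    f=im['f'][box[1]:box[3],box[0]:box[2]]
    return f
def soft(im,P,box,ss=8):
    h=cv2.convexHull(((proj(im,P)-[box[0]-.5,box[1]-.5])*ss).astype(np.float32))
    m=np.zeros(((box[3]-box[1])*ss,(box[2]-box[0])*ss),np.uint8); cv2.fillPoly(m,[np.round(h*16).astype(np.int32)],255,shift=4)
    return cv2.GaussianBlur(cv2.resize(m,(box[2]-box[0],box[3]-box[1]),interpolation=cv2.INTER_AREA).astype(np.float32)/255,(0,0),.8)
def pts(x,L): 
    c,s=np.cos(x[2]),np.sin(x[2]); L=np.array(L,float); return np.c_[x[0]+c*L[:,0]-s*L[:,1],x[1]+s*L[:,0]+c*L[:,1],L[:,2]]
def bx(x0,x1,y0,y1,z0,z1): return [(a,b,c) for a in(x0,x1) for b in(y0,y1) for c in(z0,z1)]
POST=bx(40,80,-20,20,21,106)
def blue(im,box):
    f=mask(im,box,0); d=(f[:,:,2]-f[:,:,0])/np.maximum(f.sum(2),20); return np.clip(d/np.percentile(d,97),0,1)
def fitpost(ims,x0):
    bl=[]
    for im in ims:
        p=proj(im,pts(x0,POST)); b=[int(p[:,0].min()-8),int(p[:,1].min()-8),int(p[:,0].max()+8),int(p[:,1].max()+8)]; bl.append((im,b,blue(im,b)))
    f=lambda x:sum(((soft(i,pts(x,POST),b)-m)**2).sum() for i,b,m in bl)
    r=minimize(f,x0,method='Nelder-Mead',options=dict(initial_simplex=np.array([x0]+[np.array(x0)+d for d in([4,0,0],[0,4,0],[0,0,.08])])))
    return r.x,r.fun
E
python3 - <<'E'
from sil import *
from go import go
T=avg('top');S=avg('side');pickle.dump((T,S),open('avg0.pkl','wb'))
for n,i in(('both',[T,S]),('top',[T]),('side',[S])): print(n,fitpost(i,[582,5,.208]))
go(586.5,-332,260,.208)
E
```

```text
both (array([ 5.86293176e+02, -5.44629889e+00,  3.90223029e-01]), np.float64(92.49921179947532))
top (array([5.83148979e+02, 9.25895979e+00, 1.30829948e-01]), np.float64(38.08943843578908))
side (array([ 5.87365530e+02, -8.64581248e+00,  4.42238407e-01]), np.float64(41.66748046559762))
shift cm [-0.03  0.   -2.3 ] rot [ 0.    -0.    -0.641] | t 17.75 p [ 586.8 -332.1  237. ] yaw [-3.142 -0.    -0.433] F [-0.2  0.3 -1.5] w 9.4
```

Run:
```python
from sil import *
T,S=pickle.load(open('avg0.pkl','rb'))
def blob(im,u,v,r=4):
    g=im['f'].sum(2); u0,v0=int(round(u)),int(round(v)); w=g[v0-r:v0+r+1,u0-r:u0+r+1]; d=np.clip(np.percentile(w,60)-w-8,0,None)
    yy,xx=np.mgrid[v0-r:v0+r+1,u0-r:u0+r+1]; k=np.hypot(xx-u,yy-v)<=r-.5; d=d*k; return (d*xx).sum()/d.sum(),(d*yy).sum()/d.sum()
t=[((u+.5)/4.7-.5+230,(v+.5)/4.7-.5+150) for u,v in((65,94),(238,57),(116,327),(293,287))]
W=np.array([atz(T,*blob(T,*p,3),21) for p in t])[:,:2]; print('top',W.round(1),W.mean(0).round(1))
def yaw(a,b,add=0): d=b-a; return round(np.arctan2(d[1],d[0])+add,3)
print([yaw(W[2],W[0]),yaw(W[3],W[1]),yaw(W[1],W[0],-np.pi/2),yaw(W[3],W[2],-np.pi/2)],[np.linalg.norm(W[2]-W[0]),np.linalg.norm(W[3]-W[1]),np.linalg.norm(W[1]-W[0]),np.linalg.norm(W[3]-W[2])])
s=[((u+.5)/4-.5+215,(v+.5)/4-.5+95) for u,v in((55,443),(312,522),(374,388))]
V=np.array([atz(S,*blob(S,*p,3),21) for p in s])[:,:2]; print('side',V.round(1),yaw(V[1],V[0]),yaw(V[2],V[1],-np.pi/2),((V[0]+V[2])/2).round(1))
```

```text
top [[647.6  79.7]
 [672.9 -37.2]
 [490.6  45.6]
 [516.8 -71.3]] [582.    4.2]
[np.float64(0.214), np.float64(0.215), np.float64(0.213), np.float64(0.22)] [np.float64(160.6780456659994), np.float64(159.7856028430712), np.float64(119.58211695866868), np.float64(119.82166034135071)]
side [[647.8  81. ]
 [491.3  46.5]
 [517.4 -70.6]] 0.217 0.22 [582.6   5.2]
```

```bash
python3 go.py 562.8 0.3 262 .216
```

```text
shift cm [-16.13 -29.16  -2.5 ] rot [ 0.    -0.    -0.649] | t 17.75 p [ 586.8 -332.1  237. ] yaw [-3.142 -0.    -0.433] F [-0.2  0.3 -1.5] w 9.4
```

>>> send_rows(
  rows=[
    [[0,0,-1.5,0,0,0],[-1,-2,-2.5,0,0,-0.04],[-3,-5.5,-2.5,0,0,-0.1],[-5,-9.2,-2.5,0,0,-0.18],[-7,-13,-2.5,0,0,-0.27],[-9,-16.5,-2.5,0,0,-0.36],[-11,-20,-2.5,0,0,-0.45],[-13,-23.5,-2.5,0,0,-0.54],[-15,-27,-2.5,0,0,-0.61],[-16.1,-29.1,-2.5,0,0,-0.649]],
  ],
)

```text
clock: 18.75
eef_pos: [562.3, 4.7, 263.6]
tool_rot: [-3.139, -0.002, 0.224]
force: [0.2, 0.5, -2.4]
width: 9.4
gripper_force: 58.7
```

>>> send_rows(
  rows=[
    [[0,0,0,0,0,0],[0,0,0,0,0,0],[0,0,0,0,0,0],[0,0,0,0,0,0],[0,0,0,0,0,0]],
  ],
)

```text
clock: 19.25
eef_pos: [562.8, -1.5, 262.2]
tool_rot: [3.141, -0.0, 0.214]
force: [-0.4, 0.2, -2.9]
width: 9.0
gripper_force: 58.8
```

```bash
python3 go.py 562.8 0.3 175 .216
```

```text
shift cm [ 0.03 -0.18  8.72] rot [ 0.    -0.    -0.002] | t 19.25 p [562.8  -1.5 262.2] yaw [ 3.141 -0.     0.214] F [-0.4  0.2 -2.9] w 9.0
```

>>> send_rows(
  rows=[
    [[0,-0.1,2,0,0,0],[0,-0.1,4,0,0,0],[0,-0.1,6,0,0,0],[0,-0.1,8,0,0,0],[0,-0.1,8.7,0,0,0],[0,-0.1,8.7,0,0,0],[0,-0.1,8.7,0,0,0],[0,-0.1,8.7,0,0,0],[0,-0.1,8.7,0,0,0]],
  ],
)

```text
clock: 20.15
eef_pos: [563.1, 0.6, 176.0]
tool_rot: [3.141, -0.002, 0.216]
force: [-0.1, -0.5, -2.5]
width: 9.1
gripper_force: 58.7
```

Run:
```python
from sil import *
from go import go
go(562.8,.3,160,.216)
S=avg('side');T=avg('top');pickle.dump((T,S),open('avg1.pkl','wb'))
st=ctrl.read_state();print(st['eef_pos'].round(1),st['tool_rot'].round(4),st['force'].round(1))
B=cv2.resize(S['f'][120:240,220:330,::-1],None,fx=5,fy=5,interpolation=cv2.INTER_CUBIC)
cv2.imwrite('pics/s5.png',np.clip(B*1.4,0,255).astype(np.uint8))
# predicted square model from tool pose, + post
p=st['eef_pos'];y=st['tool_rot'][2]; hx=np.array([p[0]+20*np.cos(y),p[1]+20*np.sin(y),y]); z=p[2]-137.3
L=[(0,5,110+z),(0,-5,110+z),(-40,5,110+z),(-40,-5,110+z),(-100,13,z),(-100,-13,z),(0,13,z),(-100,13,20+z),(-100,-13,20+z),(0,13,20+z)]
print('pred',((proj(S,pts(hx,L))-[220,120]+.5)*5-.5).round(0).tolist())
F=[582.3,4.6,.216];print('post',((proj(S,pts(F,[(40,20,21),(40,-20,21),(80,20,106),(80,-20,106),(40,-20,106),(40,20,106)]))-[220,120]+.5)*5-.5).round(0).tolist())
```

```text
shift cm [-0.04  0.02  1.6 ] rot [ 0.    -0.002 -0.   ] | t 20.15 p [563.1   0.6 176. ] yaw [ 3.141e+00 -2.000e-03  2.160e-01] F [-0.1 -0.5 -2.5] w 9.1
[562.6   0.6 175. ] [ 3.1416 -0.      0.2158] [ 0.2 -0.5 -3.3]
pred [[252.0, 194.0], [260.0, 181.0], [338.0, 216.0], [346.0, 203.0], [441.0, 445.0], [458.0, 409.0], [239.0, 387.0], [446.0, 414.0], [462.0, 378.0], [240.0, 356.0]]
post [[156.0, 398.0], [188.0, 346.0], [75.0, 241.0], [111.0, 191.0], [189.0, 212.0], [155.0, 263.0]]
```

View pics/s5.png

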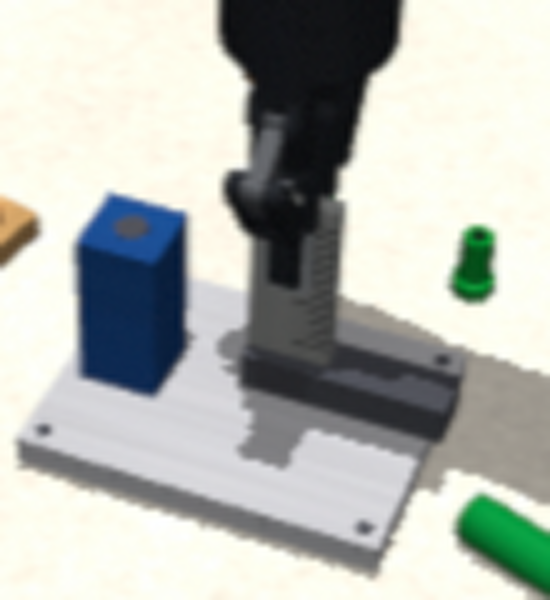

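The square sits upright, about 40 mm in front of the post, and matches the predicted outline to about 1 px (stock corner 441,440; post foot 154,393). I'll lower it to just above the plate.

>>> send_rows(
  rows=[
    [[0,0,0.4,0,0,0],[0,0,0.8,0,0,0],[0,0,1.1,0,0,0],[0,0,1.3,0,0,0],[0,0,1.4,0,0,0],[0,0,1.4,0,0,0],[0,0,1.4,0,0,0]],
  ],
)

```text
clock: 21.45
eef_pos: [562.6, 0.6, 161.1]
tool_rot: [3.142, -0.0, 0.216]
force: [0.1, -0.0, -2.6]
width: 9.7
gripper_force: 58.7
```

>>> send_rows(
  rows=[
    [[1,0,0,0,0,0],[2,0,0,0,0,0],[2.8,0,0,0,0,0],[3.3,0,0,0,0,0],[3.5,0,0,0,0,0],[3.5,0,0,0,0,0],[3.5,0,0,0,0,0],[3.5,0,0,0,0,0]],
  ],
)

```text
clock: 22.25
eef_pos: [596.4, 8.0, 161.0]
tool_rot: [-3.142, 0.001, 0.216]
force: [-0.7, -0.6, -1.9]
width: 9.3
gripper_force: 58.8
```

```bash
python3 go.py 601.8 8.9 158.3 .216
```

```text
shift cm [0.55 0.02 0.27] rot [-0.     0.001 -0.   ] | t 22.25 p [596.4   8.  161. ] yaw [-3.142e+00  1.000e-03  2.160e-01] F [-0.7 -0.6 -1.9] w 9.3
```

Next I feel for the plate in small steps.

>>> send_rows(
  rows=[
    [[0,0,0.1,0,0,0],[0,0,0.2,0,0,0],[0,0,0.2,0,0,0],[0,0,0.25,0,0,0],[0,0,0.25,0,0,0],[0,0,0.25,0,0,0]],
  ],
)

```text
clock: 22.85
eef_pos: [596.7, 8.1, 158.6]
tool_rot: [3.142, -0.0, 0.216]
force: [0.5, 0.3, -2.4]
width: 9.4
gripper_force: 59.1
```

>>> send_rows(
  rows=[
    [[0,0,0.05,0,0,0],[0,0,0.1,0,0,0],[0,0,0.1,0,0,0],[0,0,0.1,0,0,0]],
  ],
)

```text
clock: 23.25
eef_pos: [596.8, 8.1, 158.5]
tool_rot: [-3.142, -0.001, 0.216]
force: [-1.9, 0.4, 5.4]
width: 9.1
gripper_force: 60.2
```

>>> send_rows(
  rows=[
    [[0.1,0,0,0,0,0],[0.2,0,0,0,0,0],[0.3,0,0,0,0,0],[0.4,0,0,0,0,0],[0.4,0,0,0,0,0],[0.4,0,0,0,0,0]],
  ],
)

```text
clock: 23.85
eef_pos: [598.1, 8.3, 158.6]
tool_rot: [-3.141, 0.006, 0.215]
force: [-7.9, -0.2, 13.1]
width: 9.4
gripper_force: 61.2
```

>>> send_rows(
  rows=[
    [[0.1,0,0,0,0,0],[0.2,0,0,0,0,0],[0.2,0,0,0,0,0],[0.2,0,0,0,0,0],[0.2,0,0,0,0,0]],
  ],
)

```text
clock: 24.35
eef_pos: [598.7, 8.3, 158.7]
tool_rot: [-3.141, 0.009, 0.215]
force: [-10.7, -1.6, 17.2]
width: 9.4
gripper_force: 61.7
```

Run:
```python
from go import *
go(601.8,8.9,158.3,.216); print(ctrl.read_state()['torque'].round(2))
```

```text
shift cm [0.31 0.01 0.03] rot [-0.001  0.009 -0.001] | t 24.35 p [598.7   8.3 158.7] yaw [-3.141  0.009  0.215] F [-10.7  -1.6  17.2] w 9.4
[-0.38  2.77  0.01]
```

Ambiguous: friction on the plate could be holding it back. I'll relieve it slightly upward and see whether x advances.

>>> send_rows(
  rows=[
    [[-0.1,0,-0.1,0,0,0],[-0.2,0,-0.2,0,0,0],[-0.2,0,-0.2,0,0,0],[-0.2,0,-0.2,0,0,0],[-0.2,0,-0.2,0,0,0]],
  ],
)

```text
clock: 24.85
eef_pos: [600.8, 9.0, 159.3]
tool_rot: [-3.142, -0.0, 0.216]
force: [-0.4, 0.4, -2.6]
width: 9.4
gripper_force: 58.8
```

Run:
```python
from go import *
go(601.8,8.9,158.3,.216); print(ctrl.read_state()['torque'].round(2))
```

```text
shift cm [0.09 0.03 0.1 ] rot [-0. -0. -0.] | t 24.85 p [600.8   9.  159.3] yaw [-3.142 -0.     0.216] F [-0.4  0.4 -2.6] w 9.4
[ 0.02 -0.05 -0.03]
```

>>> send_rows(
  rows=[
    [[0.1,0,0,0,0,0],[0.1,0,0,0,0,0],[0.1,0,0,0,0,0]],
  ],
)

```text
clock: 25.15
eef_pos: [601.7, 9.2, 159.5]
tool_rot: [-3.142, -0.0, 0.216]
force: [0.2, 0.6, -2.7]
width: 9.3
gripper_force: 58.8
```

>>> send_rows(
  rows=[
    [[0.1,0,0,0,0,0],[0.1,0,0,0,0,0],[0.1,0,0,0,0,0]],
  ],
)

```text
clock: 25.45
eef_pos: [602.3, 9.3, 159.5]
tool_rot: [-3.142, 0.001, 0.216]
force: [-1.4, -0.8, -2.1]
width: 9.4
gripper_force: 58.9
```

>>> send_rows(
  rows=[
    [[0.1,0,0,0,0,0],[0.1,0,0,0,0,0],[0.1,0,0,0,0,0]],
  ],
)

```text
clock: 25.75
eef_pos: [602.4, 9.3, 159.4]
tool_rot: [-3.141, 0.003, 0.216]
force: [-4.4, -0.4, 0.4]
width: 9.4
gripper_force: 59.2
```

>>> send_rows(
  rows=[
    [[0,0,0.05,0,0,0],[0,0,0.1,0,0,0],[0,0,0.15,0,0,0],[0,0,0.2,0,0,0],[0,0,0.25,0,0,0],[0,0,0.25,0,0,0],[0,0,0.25,0,0,0]],
  ],
)

```text
clock: 26.45
eef_pos: [602.4, 9.3, 158.5]
tool_rot: [-3.141, 0.002, 0.215]
force: [-8.5, -0.9, 12.7]
width: 9.3
gripper_force: 61.3
```

Run:
```python
from go import *
go(601.8,8.9,158.3,.216); print(ctrl.read_state()['torque'].round(2))
```

```text
shift cm [-0.06  0.02  0.02] rot [-0.     0.002 -0.001] | t 26.45 p [602.4   9.3 158.5] yaw [-3.141e+00  2.000e-03  2.150e-01] F [-8.5 -0.9 12.7] w 9.3
[-0.22  1.74 -0.02]
```

>>> send_rows(
  rows=[
    [[0,0,0.05,0,0,0],[0.05,0,0.1,0,0,0],[0.1,0,0.1,0,0,0],[0.1,0,0.1,0,0,0],[0.1,0,0.1,0,0,0],[0.1,0,0.1,0,0,0]],
  ],
)

```text
clock: 27.05
eef_pos: [602.5, 9.3, 158.5]
tool_rot: [-3.141, 0.004, 0.215]
force: [-13.6, -1.1, 21.2]
width: 9.1
gripper_force: 62.5
```

Run:
```python
from sil import *
from go import go
S=avg('side',8);T=avg('top',4);pickle.dump((T,S),open('avg2.pkl','wb'))
go(601.8,8.9,158.3,.216);st=ctrl.read_state();print(st['torque'].round(2),st['tool_rot'].round(4))
B=cv2.resize(S['f'][120:220,220:330,::-1],None,fx=6,fy=6,interpolation=cv2.INTER_CUBIC)
cv2.imwrite('pics/s6.png',np.clip(B*1.6,0,255).astype(np.uint8))
```

```text
shift cm [-0.07  0.02  0.02] rot [-0.001  0.004 -0.001] | t 27.65 p [602.5   9.3 158.5] yaw [-3.141  0.004  0.215] F [-13.2  -1.3  21.7] w 9.4
[-0.26  2.47  0.02] [-3.1409  0.0039  0.2153]
```

View pics/s6.png

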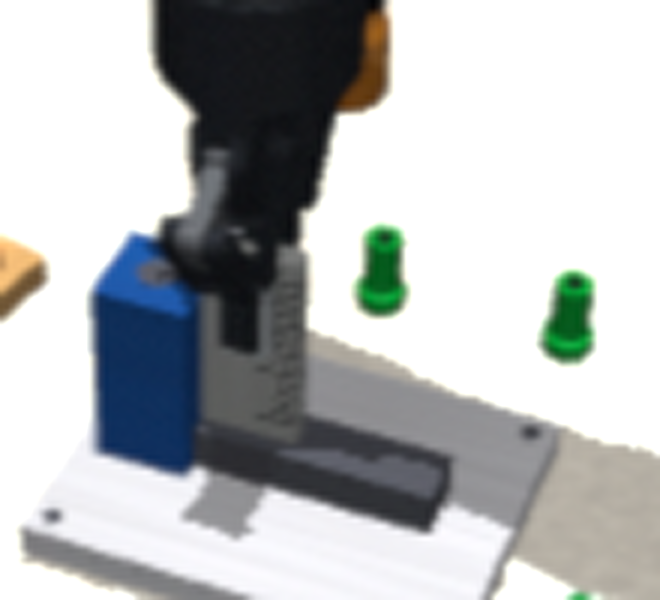

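The stock is flat on the plate and the blade is against the post (post/blade line at x≈197, foot at 190,470). I'll press a little firmer and trim the small pitch.

>>> send_rows(
  rows=[
    [[0.03,0,0.02,0,0.003,0],[0.06,0,0.05,0,0.006,0],[0.06,0,0.05,0,0.006,0],[0.06,0,0.05,0,0.006,0],[0.06,0,0.05,0,0.006,0],[0.06,0,0.05,0,0.006,0]],
  ],
)

```text
clock: 28.25
eef_pos: [602.3, 9.2, 158.4]
tool_rot: [-3.141, -0.0, 0.215]
force: [-15.6, -1.8, 27.5]
width: 9.3
gripper_force: 63.5
```

Run:
```python
from go import *
go(601.8,8.9,158.3,.216);st=ctrl.read_state();print(st['torque'].round(2),st['tool_rot'].round(4))
```

```text
shift cm [-0.06  0.02  0.01] rot [-0.001 -0.    -0.001] | t 28.25 p [602.3   9.2 158.4] yaw [-3.141 -0.     0.215] F [-15.6  -1.8  27.5] w 9.3
[-0.4   3.3   0.05] [-3.1407e+00 -3.0000e-04  2.1520e-01]
```

```bash
python3 -c "
from cell import ctrl
print(ctrl.finish_job())"
```

```text
the job is handed in; nothing more can be done
None
```

The job is handed in at about 28 s: the cap is in the red bin, the brass contact is in the blue bin, and the square is still gripped and pressed flush into the corner (about 16 N against the post, 27 N onto the plate).

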